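# Show the green acrylic sample to the colour-matching camera

### The arm

A 6-joint arm with a two-finger parallel gripper is mounted at the origin on the work surface. World frame = base frame: x ahead of the robot, y to its left, z up, the work surface at z = 0. Lengths are in m, angles in rad, forces in N, time in s.
With the tool pointing down it reaches from about 0.375 to 0.925 m from the base axis. Payload 5.7 kg.
Tool frame: the origin (TCP) lies between the finger pads, 19 mm behind the fingertips; this is the grasp point; z points along the fingers, y is the line along which they close (so a half turn about z gives the same grasp; the last joint's range is limited). The gripper opens to 88 mm and grips with 3 to 60 N. Pads are 20 mm wide; open, the fingers measure 115 mm over their backs; the gripper's body (75 mm by 178 mm) begins 61 mm behind the grasp point.
Start: joints at [-1.46, 0.359, 1.51, -0, 1.272, -0.115], TCP at [0.134, -0.585, 0.241] pointing down, gripper open.
Joint ranges: [-2.97, 2.97], [-1.01, 2.36], [0.21, 2.38], [-0.96, 4.11], [0.2, 2.71], [-2.98, 2.98]. Speed limits (rad/s): [2.39, 2.39, 3.14, 3.14, 3.14, 3.14].

### API

Orientations are given as a unit quaternion [w, x, y, z].
In Python, from bench import * gives the robot as it stands. Calls block until the motion is done:
- move_pose(position, orientation): joint-space move of the TCP to a pose.
- line_to(position, rotation=None, feed=0.15, contact_N=None): straight line of the TCP; rotation=None keeps the orientation; feed is the mean speed in m/s. With contact_N (N) it stops when the force on the tool has changed by that much, and returns True; else False.
- move_j(angles): joint-space move.
- set_gripper(opening): opening from 0.0 (shut) to 1.0 (fully open); the grip force is fixed at half the most; returns when the fingers have stopped.
- wait(seconds).
- solve_ik(position, orientation): joint angles nearest the present ones, or None.
- read_state(): the state.
- read_camera(name): name is "scene" or "top" or "wrist"; returns (picture, depth): 480x640x3 uint8, red, green, blue; 480x640 float32, m along the optical axis (not along the pixel's ray), 0 where there is no reading.
- calibration(name): a dict with "fx", "fy", "cx", "cy" (pixels), "rvec" (rotation vector, rad) and "tvec" (3), from world to camera coordinates, as OpenCV has them. Camera axes: x right, y down, z forward; pixel columns grow to the right and rows downward; lengths in m; the calibration is good to about 2 mm. A picture is of the moment at which its call begins: read the wrist's pose just before it. calibration takes no time and is no camera call; for the wrist camera it gives the pose at the moment of the call.
A pose or a line that the arm cannot do raises MotionError and nothing moves.
- job_done(): hands the job in; it is judged then, once.
The state is a dict: "t": time; "q": joint angles; "joint_vel": joint speeds; "joint_efforts": joint torques, N m; "tcp_pos": TCP position; "ee_rot": TCP orientation; "ft_force": force on the tool from outside, world axes, zero at the start; "torque": the same for the moment, N m; "finger_gap": opening from 0.0 (shut) to 1.0 (fully open); "finger_force": force on a finger pad.
Only numpy, scipy, OpenCV 4.12 (cv2) and the standard library are available. Lean on these libraries where they do the work, as an engineer would, in place of code of your own. Each camera call takes 0.05 s, during which the arm holds its last target. There are 200 camera calls.

### The job

A customer wants a colour matched to the green acrylic: take the green sample card out of its spring clip and hold it up to the colour-matching camera, its broad face square to the lens, centred on the line of sight 12 cm in front of the lens and upright in the camera's picture, gripped near its top edge so that the middle of the face stays uncovered. Finish while still holding it there, steady in the air. Do not touch the camera or its stand, leave the amber and blue cards in their clips, and leave the other goods where they lie.

Things in the scene. Friction and masses are not known exactly. Their poses are not given: they have to be found in the camera images.
- green_card: Green acrylic card: plain slab 8 mm thick (x), 60 mm wide (y), 90 mm high (z), about 50 g, both faces alike. Origin at the centre of its bottom edge. It starts upright in one of the stand's three spring clips (which one varies), bottom edge on the plinth; the clip grips only its lowest 34 mm, and an upward pull of under 10 N draws it out.
- green_card_center (a point): The centre of the green card, 45 mm above its origin; axes as the card's.
- amber_card_center (a point): The centre of the amber acrylic card, same size and axes as the green one, in another clip; to be left there.
- blue_card_center (a point): The centre of the blue acrylic card, same size and axes as the green one, in another clip; to be left there.
- stand: Sample stand, fixed: beech plinth 85 mm deep (x), 280 mm long (y), 22 mm high, origin under its centre. Three steel spring clips 90 mm apart along y: fixed jaw (+x side) 34 mm high, sprung jaw with thumb tab (-x side) 28 mm high. The cards stand in a line along y, 30 mm apart edge to edge, faces to the stand's +x and -x, top edges 112 mm above the shelf.
- cam_stand: Stand of the colour-matching camera, fixed to the shelf: grey base plate 170 by 130 by 14 mm reaching 130 mm ahead (x) and 40 mm behind the column, and a steel column 24 mm thick, 394 mm high. Origin at the foot of the column, x towards where the camera looks.
- lens (a point): Centre of the front glass of the camera's lens: x points out along the line of sight, y is level, z is up in the picture. The camera is a white box 60 mm long, 58 mm wide, with a dark lens inside a ring light of 62 mm diameter; when level the glass is 137 mm ahead of the column's axis.
- view (a point): The point in the air on the line of sight 120 mm in front of the lens, where the centre of the card belongs; axes as the lens.
- cam_head (a joint): Downward tilt of the camera in rad: 0 looks level, 0.5 looks 29 degrees down. Clamped.
- screw_eye: Galvanized screw eye, 92 mm long (x), ring 40 mm over all, 6 mm thick, lying flat. Origin under the middle of its length.
- turnbuckle: Steel turnbuckle with a hook at one end and an eye at the other, 210 mm long (x), 32 mm wide, 14 mm thick, lying flat. Origin under its middle.
- cabinet_pull: Pewter bow cabinet pull standing on its two feet, 118 mm long (y), 32 mm high. Origin between the feet, on the shelf.
- funnel_scoop: Red plastic funnel scoop standing mouth down: mouth 96 mm in diameter, 100 mm high, spout upward, loop handle reaching 79 mm to its +y. Origin at the centre of the mouth, on the shelf.
Not all that is in view belongs to the job. What is meant by the green_card is not red, and is the larger of those in its own colour.

How it is judged:
By the outcome, as a careful person would: the job done as asked, in the order asked, and still so for the second after the job is handed in, while the arm keeps its last pose, push and grip.
It also fails if it takes over 32 s, if anything falls off the work surface, if the arm or the gripper's body presses on something with over 40 N, if the wrist force passes 120 N, or if a joint passes its speed limit or range.

## Working session

There is one attempt and no reset: what is moved stays moved. The work goes in short steps, each a Python script; the robot and the scene stay as the last script left them, time stands still between calls to the robot, and variables do not carry over. Pictures are saved under pics/ and viewed, at most 10 in all, crops included, and the job is handed in when it is done.

```bash
mkdir -p pics; ls; cat > h.py <<'E'
from bench import *
import numpy as np, cv2
from scipy.spatial.transform import Rotation as R
def snap(n):
    c=calibration(n); im,d=read_camera(n); return im,d,c
def cloud(d,c):
    v,u=np.mgrid[:480,:640]
    P=np.stack([(u-c["cx"])/c["fx"]*d,(v-c["cy"])/c["fy"]*d,d],-1)
    M=cv2.Rodrigues(np.array(c["rvec"],float))[0]
    return (P-np.array(c["tvec"]).ravel())@M
def save(im,f): cv2.imwrite("pics/"+f,im[:,:,::-1])
E
python3 - <<'E'
from h import *
for n in("scene","top"):
    im,d,c=snap(n); save(im,n+"0.png"); np.savez(n+"0.npz",im=im,P=cloud(d,c),d=d)
    print(n,c)
E
```

```text
pics
scene {'fx': 511.20612347784436, 'fy': 511.20612347784436, 'cx': 316.7386007760736, 'cy': 239.84289287884172, 'rvec': array([ 2.09702427,  0.95659726, -0.46329184]), 'tvec': array([-0.36942853, -0.09534038,  1.53607911])}
top {'fx': 453.74133789869404, 'fy': 453.74133789869404, 'cx': 314.2150638735267, 'cy': 239.74548119034873, 'rvec': array([ 2.22256143, -2.17086928,  0.1089994 ]), 'tvec': array([-0.00957648,  0.52451253,  1.10717958])}
```

View pics/scene0.png

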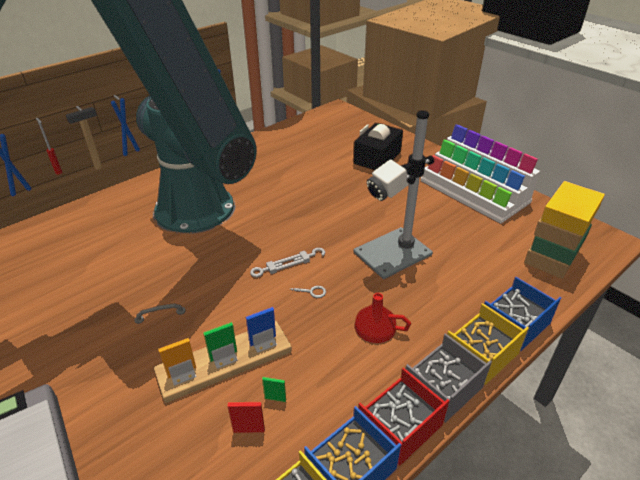

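View pics/top0.png

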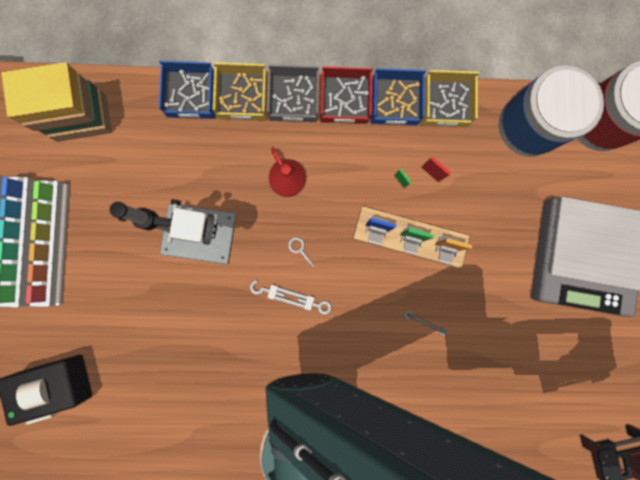

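The scene picture shows the clip stand with amber (175,357), green (220,343) and blue (262,327). The camera is at (385,180), looking towards the lower left. There are two green candidates: the card in the middle clip at (220,343), and a small green piece lying loose at (274,390). The red piece at (246,418) is ruled out by its colour. The clipped one fits the description, being larger and in a clip. I'll confirm this in a crop and measure.

```bash
python3 - <<'E'
from h import *
s=np.load("scene0.npz"); t=np.load("top0.npz")
a=cv2.resize(s["im"][295:445,140:310],None,fx=2.35,fy=2.35,interpolation=cv2.INTER_CUBIC)
b=cv2.resize(s["im"][95:285,340:440],(210,400)[::1],interpolation=cv2.INTER_CUBIC)
b=cv2.resize(s["im"][130:230,340:440],(352,352),interpolation=cv2.INTER_CUBIC)
save(np.hstack([a[:352],b]),"crop1.png")
for nm,z,(u0,u1,v0,v1) in (("scene",s,(150,290,300,400)),("top",t,(350,480,200,270))):
    hsv=cv2.cvtColor(z["im"],cv2.COLOR_RGB2HSV); P=z["P"]
    reg=np.zeros((480,640),bool); reg[v0:v1,u0:u1]=1
    for c,lo,hi in(("amber",12,22),("green",50,80),("blue",105,125)):
        m=reg&(hsv[...,0]>=lo)&(hsv[...,0]<=hi)&(hsv[...,1]>170)&(P[...,2]>.06)&(z["d"]>0)
        Q=P[m]
        if len(Q)<10: print(nm,c,len(Q)); continue
        cen=np.median(Q,0); _,S,V=np.linalg.svd(Q-Q.mean(0))
        print(nm,c,len(Q),cen.round(4),"min",np.percentile(Q,3,axis=0).round(4),"max",np.percentile(Q,97,axis=0).round(4),"n",V[2].round(3),"dir",V[0].round(3))
        T=Q[Q[:,2]>.105]
        if len(T)>8:
            (cx,cy),wh,an=cv2.minAreaRect((T[:,:2]*1000).astype(np.float32)); print("  topedge",cx,cy,wh,an,len(T))
# green hue small piece
P=s["P"];print("small",P[390,274],"pull",P[310,160])
# camera stand
for nm,z in(("scene",s),("top",t)):
    P=z["P"];hsv=cv2.cvtColor(z["im"],cv2.COLOR_RGB2HSV)
    m=(P[...,2]>.15)&(P[...,2]<.5)&(P[...,0]>.3)&(P[...,0]<.9)&(P[...,1]>-.1)&(P[...,1]<.5)&(z["d"]>0)
    if nm=="scene": m[:, :340]=0; m[:,440:]=0
    else: m[:, :100]=0; m[:,250:]=0; m[:180]=0;m[280:]=0
    w=m&(hsv[...,1]<50)&(hsv[...,2]>170)
    print(nm,m.sum(),"white",w.sum(),np.median(P[w],0).round(4),np.percentile(P[w],3,axis=0).round(3),np.percentile(P[w],97,axis=0).round(3))
    vu=np.argwhere(w); print(vu.min(0),vu.max(0))
E
```

```text
scene amber 622 [ 0.5212 -0.3269  0.0926] min [ 0.5134 -0.3534  0.0618] max [ 0.5293 -0.2993  0.1133] n [-0.97   0.242 -0.018] dir [0.233 0.95  0.206]
  topedge 519.295654296875 -325.8770446777344 (59.498870849609375, 11.677253723144531) 76.02995300292969 177
scene green 553 [ 0.5441 -0.2354  0.0849] min [ 0.5366 -0.265   0.0612] max [ 0.6937 -0.2043  0.1132] n [-0.281  0.905 -0.32 ] dir [ 0.956  0.233 -0.181]
  topedge 543.004150390625 -239.13279724121094 (56.44164276123047, 9.598143577575684) 76.41333770751953 114
scene blue 434 [ 0.5644 -0.1533  0.0896] min [ 0.5579 -0.1786  0.0613] max [ 0.5718 -0.1269  0.1136] n [-0.971  0.237  0.013] dir [0.201 0.795 0.572]
  topedge 564.505126953125 -152.09996032714844 (56.75706481933594, 7.4224982261657715) 75.57122039794922 106
top amber 52 [ 0.516  -0.3181  0.0813] min [ 0.5094 -0.3447  0.0652] max [ 0.5223 -0.297   0.0998] n [-0.969  0.246  0.025] dir [-0.246 -0.969  0.019]
top green 2
top blue 105 [ 0.5591 -0.1494  0.0996] min [ 0.5526 -0.1735  0.0692] max [ 0.5662 -0.1249  0.1144] n [-0.969  0.241  0.063] dir [-0.199 -0.902  0.383]
  topedge 560.5947265625 -149.7344970703125 (52.725616455078125, 4.111969947814941) 76.05732727050781 42
small [ 0.68388386 -0.21138801  0.03202055] pull [ 0.30897543 -0.2715475  -0.0007018 ]
scene 2369 white 435 [0.5329 0.2507 0.2739] [0.506 0.225 0.264] [0.558 0.276 0.283]
[160 369] [191 427]
top 2496 white 993 [0.5284 0.2545 0.274 ] [0.501 0.226 0.263] [0.557 0.285 0.283]
[205 167] [241 204]
```

View pics/crop1.png

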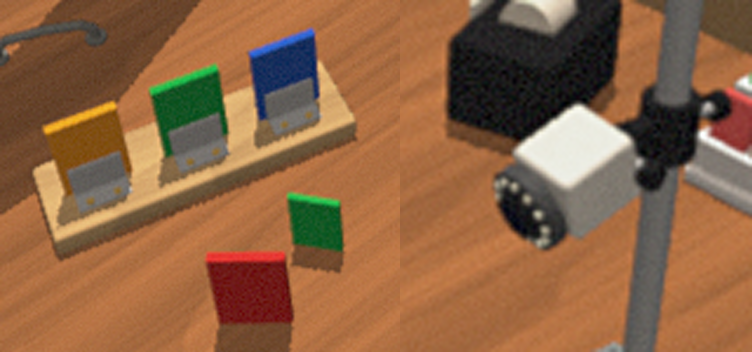

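The crop confirms it: the larger green card is the middle one in its clip, and the loose green one at (274,390) is smaller. Next I'll fit the camera head.

```bash
python3 - <<'E'
from h import *
for nm in("scene","top"):
    z=np.load(nm+"0.npz");P=z["P"];hsv=cv2.cvtColor(z["im"],cv2.COLOR_RGB2HSV)
    box=(P[...,2]>.15)&(P[...,2]<.5)&(P[...,0]>.42)&(P[...,0]<.62)&(P[...,1]>.12)&(P[...,1]<.45)&(z["d"]>0)
    w=box&(hsv[...,1]<60)&(hsv[...,2]>150)
    Q=P[w]
    # ransac top plane
    rng=np.random.default_rng(0);best=None
    for _ in range(500):
        a,b,c=Q[rng.choice(len(Q),3,False)];n=np.cross(b-a,c-a);L=np.linalg.norm(n)
        if L<1e-5:continue
        n/=L; 
        if abs(n[2])<.7: continue
        k=abs((Q-a)@n)<.0025
        if best is None or k.sum()>best.sum():best=k
    T=Q[best];n=np.linalg.svd(T-T.mean(0))[2][2];n*=np.sign(n[2])
    tilt=np.arccos(n[2]); 
    (c0,wh,an)=cv2.minAreaRect((T[:,:2]*1000).astype(np.float32))
    print(nm,len(Q),len(T),"n",n.round(4),"tilt",tilt.round(4),"az downhill",np.degrees(np.arctan2(n[1],n[0])).round(2),"rect",np.round(c0,1),np.round(wh,1),round(an,2),"zc",T[:,2].mean().round(4),T.mean(0).round(4))
    # base plate
    b=(P[...,2]>.009)&(P[...,2]<.02)&(P[...,0]>.4)&(P[...,0]<.65)&(P[...,1]>.08)&(P[...,1]<.42)&(z["d"]>0)&(hsv[...,1]<90)
    b=cv2.morphologyEx(b.astype(np.uint8),cv2.MORPH_OPEN,np.ones((3,3)))>0
    print(" plate",b.sum(),cv2.minAreaRect((P[b][:,:2]*1000).astype(np.float32)))
    col=(P[...,2]>.03)&(P[...,2]<.2)&(P[...,0]>.4)&(P[...,0]<.65)&(P[...,1]>.25)&(P[...,1]<.42)&(z["d"]>0)
    print(" column",col.sum(),np.median(P[col],0))
    colt=(P[...,2]>.32)&(P[...,2]<.41)&(P[...,0]>.4)&(P[...,0]<.65)&(P[...,1]>.25)&(P[...,1]<.42)&(z["d"]>0)
    print(" coltop",colt.sum(),np.median(P[colt],0),P[colt][:,2].max())
    dk=box&~w&(P[...,1]<.24)&(P[...,2]>.18)
    print(" dark",dk.sum(),np.percentile(P[dk],[3,50,97],axis=0).round(4))
E
```

```text
scene 471 372 n [-0.0143 -0.3185  0.9478] tilt 0.3245 az downhill -92.58 rect [530.4 241.4] [74.5 56.9] 85.9 zc 0.2736 [0.5319 0.2503 0.2736]
 plate 1867 ((517.0619506835938, 227.52679443359375), (320.5285339355469, 149.71189880371094), 73.2061996459961)
 column 582 [0.54615602 0.32965973 0.10763308]
 coltop 378 [0.545925   0.33044506 0.36440633] 0.39583597229529877
 dark 434 [[0.5028 0.2028 0.2187]
 [0.5388 0.2134 0.2478]
 [0.5567 0.2373 0.266 ]]
top 1030 789 n [-0.0294 -0.3092  0.9505] tilt 0.3159 az downhill -95.43 rect [529.7 251.9] [55.7 56.7] 82.55 zc 0.2743 [0.5294 0.2516 0.2743]
 plate 1996 ((515.25830078125, 226.53060913085938), (321.74591064453125, 152.3077392578125), 73.56751251220703)
 column 50 [0.53041244 0.32996314 0.16592502]
 coltop 430 [0.53830835 0.330191   0.39154254] 0.39769170911583557
 dark 360 [[0.498  0.2029 0.2373]
 [0.5242 0.2137 0.2574]
 [0.5533 0.2276 0.267 ]]
```

```bash
python3 - <<'E'
from h import *
s=read_state();c=calibration("wrist");M=cv2.Rodrigues(c["rvec"])[0]
Rt=R.from_quat(np.roll(s["ee_rot"],-1)).as_matrix();p=np.array(s["tcp_pos"])
C=-M.T@c["tvec"]
print(s["t"],s["ee_rot"],"cam in tool",Rt.T@(C-p),"\n",Rt.T@M.T,c["fx"],c["cx"],c["cy"])
# candidate poses
q=lambda m:np.roll(R.from_matrix(m).as_quat(),1)
def tool(z,y):
    z=z/np.linalg.norm(z);y=y-z*(y@z);y/=np.linalg.norm(y);return np.c_[np.cross(y,z),y,z]
yw=np.radians(-13.9);sx=np.array([np.cos(yw),np.sin(yw),0])
for sg in(1,-1):
    print("grasp",sg,solve_ik([.540,-.2345,.105],q(tool(np.array([0,0,-1.]),sg*sx))))
az=np.radians(-96.5);t=.32;h=np.array([np.cos(az),np.sin(az),0])
lx=h*np.cos(t)-np.array([0,0,np.sin(t)]);lz=h*np.sin(t)+np.array([0,0,np.cos(t)])
L=np.array([.524,.206,.234]);V=L+.12*lx
for sg in(1,-1): print("view",V,sg,solve_ik(V+.037*lz,q(tool(-lz,sg*lx))))
E
```

```text
0.1 [-8.42506046e-04  9.93633048e-01  1.12661686e-01 -1.08730271e-05] cam in tool [ 0.07567823  0.00021132 -0.14262505] 
 [[ 3.74886585e-04 -9.60740880e-01 -2.77446970e-01]
 [ 9.99997724e-01 -2.22562135e-04  2.12188396e-03]
 [-2.10032985e-03 -2.77447134e-01  9.60738610e-01]] 337.35363036626444 318.50818652472555 242.42530387963336
grasp 1 [-5.26989668e-01  4.93761800e-01  1.67544783e+00 -4.44089210e-16
  9.72383024e-01 -2.84388902e-01]
grasp -1 [-5.26989668e-01  4.93761800e-01  1.67544783e+00 -4.44089210e-16
  9.72383024e-01  2.85720375e+00]
view [0.51110522 0.09282397 0.19625201] 1 [-0.20330359  0.24269625  1.76196803  0.34450351  1.18809224  1.34296361]
view [0.51110522 0.09282397 0.19625201] -1 [-0.20330359  0.24269625  1.76196803  0.34450351  1.18809224 -1.79862904]
```

```bash
cat >> h.py <<'E'
q=lambda m:np.roll(R.from_matrix(m).as_quat(),1)
def tool(z,y):
    z=z/np.linalg.norm(z);y=y-z*(y@z);y/=np.linalg.norm(y);return np.c_[np.cross(y,z),y,z]
TC=np.array([0.07568,0.0002,-0.14263])
RC=np.array([[0,-.96074,-.27745],[1,0,0],[0,-.27745,.96074]])
E
python3 - <<'E'
from h import *
L=np.array([.524,.206,.234]);best=None
for az in np.radians([-125,-110,-96,-80,-65]):
  for el in np.radians([20,30,40,50,60]):
    for dist in(.22,.27,.32):
      u=np.array([np.cos(az)*np.cos(el),np.sin(az)*np.cos(el),np.sin(el)])
      C=L+dist*u; z=-u; x0=np.cross(z,[0,0,1.]);x0/=np.linalg.norm(x0);y0=np.cross(z,x0)
      for roll in np.radians(range(0,360,30)):
        cam=np.c_[x0,y0,z]@R.from_euler('z',roll).as_matrix()
        Rt=cam@RC.T; p=C-Rt@TC
        if p[2]<.12 or (Rt[:,2]*.02+p)[2]<.1 or np.linalg.norm(p-L)<.12: continue
        j=solve_ik(p,q(Rt))
        if j is None: continue
        cost=el+.5*abs(az+np.radians(96))+ .05*np.abs(np.array(j)-read_state()["q"]).sum()+ (.3-np.linalg.norm(p-L))*2
        if best is None or cost<best[0]: best=(cost,np.degrees(az),np.degrees(el),dist,np.degrees(roll),p,q(Rt),j,np.linalg.norm(p-L))
print(best)
move_pose(best[5],best[6]); 
im,d,c=snap("wrist"); save(im,"wlens.png"); np.savez("wlens.npz",im=im,P=cloud(d,c),d=d,**{k:c[k] for k in c}); print(read_state()["t"])
E
```

```text
(np.float64(0.759765327015621), np.float64(-96.00000000000001), np.float64(20.0), 0.32, np.float64(59.99999999999999), array([0.47886525, 0.0520631 , 0.27399165]), array([-0.56398476,  0.76851512,  0.09220254,  0.28775753]), array([-0.82122566,  0.5770542 ,  2.05079614,  1.06600845,  1.61581797,
       -0.13687177]), np.float64(0.16532709271014892))
2.7167
```

View pics/wlens.png

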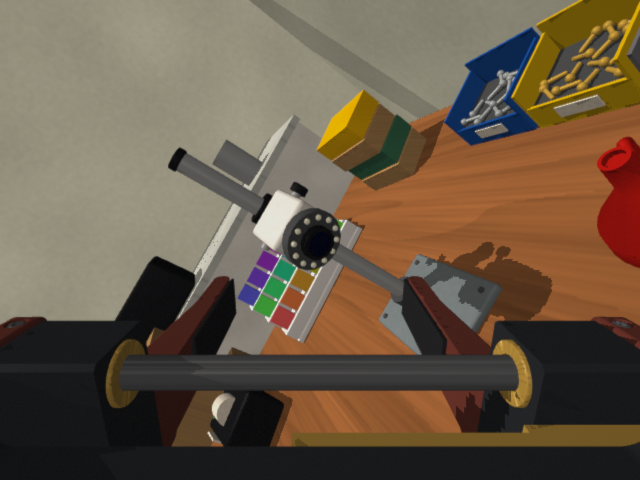

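The wrist view shows the lens head-on, with the ring light centred at about (313,239) with a radius of about 28 px, and the column and base plate behind it. I'll fit the ring plane and centre.

```bash
python3 - <<'E'
from h import *
z=np.load("wlens.npz");P=z["P"];im=z["im"];d=z["d"]
v,u=np.mgrid[:480,:640]
m=(np.hypot(u-313,v-239)<34)&(d>0)
gray=im.max(2)
for r in (0,5,10,15,20,24,27): 
    k=m&(abs(np.hypot(u-313,v-239)-r)<1.5); print(r,d[k].round(4).min(),np.median(d[k]),d[k].max())
ring=m&(np.hypot(u-313,v-239)<26)&(np.hypot(u-313,v-239)>19)
Q=P[ring];
for _ in range(4):
    c0=np.median(Q,0);c0=Q.mean(0);n=np.linalg.svd(Q-c0)[2][2];e=(Q-c0)@n;Q=Q[abs(e)<2*e.std()+5e-4]
n*=np.sign(-n[1]);print("ring plane n",n,"tilt",np.arcsin(-n[2]),"az",np.degrees(np.arctan2(n[1],n[0])),"c",c0,len(Q),e.std())
# silhouette of ring face: points within 3mm of plane
k=(np.hypot(u-313,v-239)<45)&(abs((P-c0)@n)<.003)&(d>0)
F=P[k];ex=np.cross([0,0,1],n);ex/=np.linalg.norm(ex);ez=np.cross(n,ex)
uv=np.c_[(F-c0)@ex,(F-c0)@ez]
hull=cv2.convexHull((uv*1e4).astype(np.float32));print(cv2.fitEllipse(hull))
(cc,rr)=cv2.minEnclosingCircle((uv*1e4).astype(np.float32));print("circ mm",np.array(cc)/10,rr/10,"ext",uv.min(0),uv.max(0))
# LEDs
lab=((gray>200)&m&(im.min(2)>170)).astype(np.uint8);nn,_,st,ce=cv2.connectedComponentsWithStats(lab)
ce=np.array([c for c,s in zip(ce[1:],st[1:]) if s[4]>=2]);print(len(ce));
if len(ce)>5: print("LED ellipse",cv2.fitEllipse(ce.astype(np.float32)))
# column: top points near
for nm in("scene0","wlens"):
    w=np.load(nm+".npz");Pw=w["P"]
    for lo,hi in((.03,.17),(.32,.385)):
        k=(Pw[...,2]>lo)&(Pw[...,2]<hi)&(np.hypot(Pw[...,0]-.537,Pw[...,1]-.335)<.03)&(w["d"]>0)
        X=Pw[k][:,:2]
        if len(X)<20: continue
        from scipy.optimize import least_squares
        f=least_squares(lambda c:np.hypot(*(X-c).T)-.012,[.537,.335],loss="soft_l1",f_scale=.002);print(nm,lo,len(X),"axis",f.x,f.cost)
# base plate from wlens
E
```

```text
0 0.3144 0.31510058 0.31654292
5 0.3117 0.31547195 0.3199631
10 0.3124 0.31770533 0.3249188
15 0.3109 0.3207949 0.32830206
20 0.3096 0.32520735 0.3437505
24 0.3092 0.3253147 0.34712863
27 0.3118 0.3258448 0.7939921
ring plane n [-0.1170395  -0.94781296 -0.29656762] tilt 0.3010965651941043 az -97.03946247239516 c [0.5252378  0.21168326 0.23766941] 855 0.001222111189500555
((-10.537583351135254, -41.66138458251953), (611.8935546875, 612.248779296875), 58.76438522338867)
circ mm [-0.99541769 -4.35899582] 30.99381103515625 ext [-0.03189646 -0.03446863] [0.02946699 0.02656505]
4
scene0 0.03 485 axis [0.53928515 0.33832605] 0.0013161474987705393
scene0 0.32 281 axis [0.53946161 0.338493  ] 0.00033495765971486844
wlens 0.03 1361 axis [0.53935212 0.33666397] 0.0011566090536646871
wlens 0.32 1202 axis [0.53956774 0.33713582] 0.00031249360809760065
```

```bash
cat > lens.py <<'E'
from h import *
z=np.load("wlens.npz");P=z["P"];im=z["im"];d=z["d"]
c=np.array([.5252,.2117,.2377]);n=np.array([-.117,-.948,-.2966]);n/=np.linalg.norm(n)
for it in range(6):
    ex=np.cross([0,0,1],n);ex/=np.linalg.norm(ex);ez=np.cross(n,ex)
    D=P-c; r=np.hypot(D@ex,D@ez); h=D@n; ok=(d>0)
    k=ok&(abs(h)<.0035)&(r<.04)
    uv=np.c_[(D@ex)[k],(D@ez)[k]]
    (cc,rr)=cv2.minEnclosingCircle((uv*1e4).astype(np.float32)); el=cv2.fitEllipse(cv2.convexHull((uv*1e4).astype(np.float32)))
    c=c+ex*el[0][0]/1e4+ez*el[0][1]/1e4
    D=P-c; r=np.hypot(D@ex,D@ez); h=D@n
    k=ok&(abs(h)<.005)&(r<.029)&(r>.021)
    Q=P[k];o=np.median(h[k]);n2=np.linalg.svd(Q-Q.mean(0))[2][2];n=n2*np.sign(-n2[1]);c=c+n*((Q.mean(0)-c)@n)
    print("c",c.round(4),"tilt",np.arcsin(-n[2]).round(4),"az",np.degrees(np.arctan2(n[1],n[0])).round(2),"ell",np.round(el[1],0),k.sum(),h[k].std().round(4))
D=P-c; ex=np.cross([0,0,1],n);ex/=np.linalg.norm(ex);ez=np.cross(n,ex);r=np.hypot(D@ex,D@ez);h=D@n
for a in range(0,36,3):
    k=ok&(abs(h)<.05)&(r>=a/1e3)&(r<(a+3)/1e3);print(a,k.sum(),np.percentile(h[k]*1e3,[5,50,95]).round(1))
ax=np.array([.5395,.3375]);print("az from column",np.degrees(np.arctan2(*(c[:2]-ax)[::-1])),"ahead",np.linalg.norm(c[:2]-ax))
# column+box-top cross-check of tilt using the wrist depth
hsv=cv2.cvtColor(im,cv2.COLOR_RGB2HSV)
w=ok&(np.linalg.norm(D,axis=-1)<.09)&(hsv[...,1]<60)&(hsv[...,2]>150)&(h<-.012)
Y=np.c_[(D@ex)[w],(D@ez)[w],h[w]]
t=Y[(Y[:,1]>.02)];print("box top pts",len(t),"slope top z/x",np.polyfit(t[:,2],t[:,1],1) if len(t)>9 else "", "z",np.median(t[:,1]))
E
python3 lens.py
```

```text
c [0.5244 0.2128 0.2337] tilt 0.312 az -96.99 ell [612. 613.] 1011 0.0013
c [0.5243 0.2128 0.2336] tilt 0.3125 az -96.99 ell [612. 612.] 1011 0.0013
c [0.5243 0.2128 0.2336] tilt 0.3126 az -96.98 ell [612. 612.] 1010 0.0013
c [0.5243 0.2128 0.2336] tilt 0.3126 az -96.98 ell [612. 612.] 1010 0.0013
c [0.5243 0.2128 0.2336] tilt 0.3126 az -96.98 ell [612. 612.] 1010 0.0013
c [0.5243 0.2128 0.2336] tilt 0.3126 az -96.98 ell [612. 612.] 1010 0.0013
0 22 [7.4 8.3 9.2]
3 77 [7.6 8.4 9. ]
6 120 [7.3 8.4 9.2]
9 180 [7.3 8.3 9. ]
12 209 [6.5 7.6 8.7]
15 387 [-1.3  4.   7.8]
18 209 [-1.5 -0.6  0.4]
21 308 [-1.5 -0.2  2.6]
24 742 [-45.6  -1.2   2.6]
27 862 [-43.2  -2.3   0.1]
30 553 [-45.  -10.9  -1.1]
33 219 [-47.4 -30.8 -20. ]
az from column -96.94367316780348 ahead 0.12560672226084582
box top pts 1523 slope top z/x [-0.01553899  0.02451259] z 0.025361100258761756
```

```bash
python3 - <<'E'
from h import *
yw=np.radians(-13.9);sx=np.array([np.cos(yw),np.sin(yw),0]);sy=np.array([-sx[1],sx[0],0])
Rg=tool(np.array([0,0,-1.]),sx)
move_pose([.540,-.2355,.215],q(Rg)); set_gripper(.5)
im,d,c=snap("wrist"); save(im,"whov.png"); P=cloud(d,c);np.savez("whov.npz",im=im,P=P,d=d)
hsv=cv2.cvtColor(im,cv2.COLOR_RGB2HSV)
O=np.array([.540,-.2355,0])
for cn,lo,hi in(("amber",12,22),("green",50,80),("blue",105,125)):
    m=(hsv[...,0]>=lo)&(hsv[...,0]<=hi)&(hsv[...,1]>130)&(abs(P[...,2]-.112)<.007)&(d>0)&(np.hypot(*(P[...,:2]-O[:2]).transpose(2,0,1))<.16)
    Q=P[m]
    if len(Q)>10: print(cn,len(Q),"rect",cv2.minAreaRect((Q[:,:2]*1000).astype(np.float32)),"z",np.median(Q[:,2]), "s-ext",np.percentile((Q-O)@sx,[2,98]).round(4),np.percentile((Q-O)@sy,[1,99]).round(4))
s=read_state();print(s["t"],s["tcp_pos"],s["ft_force"])
E
```

```text
amber 311 rect ((522.4058837890625, -314.0193786621094), (32.61931610107422, 7.627915859222412), 76.02642059326172) z 0.11153894019100892 s-ext [-0.002   0.0055] [-0.0941 -0.0643]
green 828 rect ((540.7835083007812, -240.4074249267578), (60.37583541870117, 7.903141021728516), 76.3394775390625) z 0.11159944137351635 s-ext [-0.0019  0.0059] [-0.0337  0.0253]
blue 1040 rect ((562.6226806640625, -152.9493865966797), (59.356178283691406, 7.700549125671387), 76.00982666015625) z 0.11143328594310983 s-ext [-0.0017  0.0059] [0.0566 0.1144]
4.7417 [ 0.5400213  -0.23547091  0.21505195] [0.7525731  0.29865788 0.6607499 ]
```

View pics/whov.png

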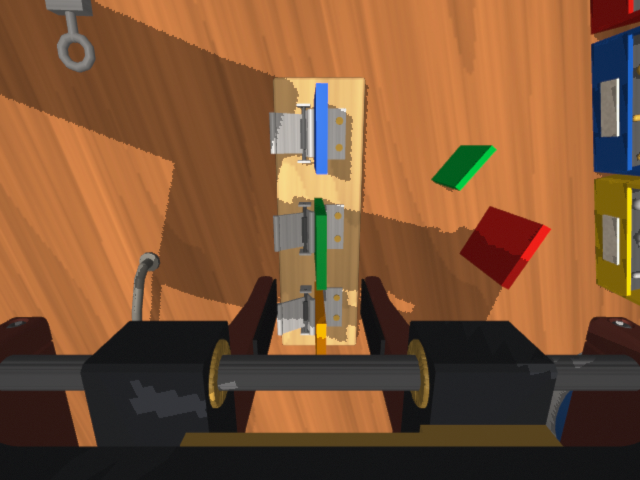

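The hover view shows the green card at (320,243), with its top edge centred between the blue card at (321,128) and the amber one at (321,335). Its measured centre is (0.5408, -0.2404). Next I'll grasp and draw it out.

```bash
python3 - <<'E'
from h import *
yw=np.radians(-13.8);sx=np.array([np.cos(yw),np.sin(yw),0])
Rg=tool(np.array([0,0,-1.]),sx); p=np.array([.5408,-.2404,.215])
line_to(p,q(Rg),feed=.1)
print(line_to([p[0],p[1],.106],feed=.08,contact_N=8)); 
set_gripper(0.0); s=read_state();print(s["t"],s["finger_gap"],s["finger_force"],s["tcp_pos"],s["ft_force"])
line_to([p[0],p[1],.16],feed=.05); s=read_state();print(s["t"],s["finger_gap"],s["ft_force"])
line_to([p[0],p[1],.26],feed=.12); s=read_state();print(s["t"],s["finger_gap"],s["finger_force"],s["tcp_pos"],s["ft_force"])
im,d,c=snap("scene");np.savez("lift.npz",im=im,P=cloud(d,c),d=d);P=cloud(d,c)
hsv=cv2.cvtColor(im,cv2.COLOR_RGB2HSV)
m=(hsv[...,0]>=50)&(hsv[...,0]<=80)&(hsv[...,1]>150)&(d>0)&(np.linalg.norm(P-np.array([.54,-.24,.22]),axis=-1)<.09)
Q=P[m];cn=Q.mean(0);V=np.linalg.svd(Q-cn)[2];T=R.from_matrix(Rg).as_matrix()
L=(Q-np.array(s["tcp_pos"]))@T
print(len(Q),"normal in tool",(V[2]@T).round(4),"tool ext",np.percentile(L,[1,50,99],axis=0).round(4)); print(cv2.minAreaRect((L[:,[0,2]]*1000).astype(np.float32)))
E
```

```text
False
7.1583 0.0885984839056536 29.882274270057678 [ 0.53975906 -0.24007179  0.10597455] [-2.5550641   0.53512013  4.17545791]
8.3917 0.09217409736056172 [ 0.56129146  0.67725735 -0.04931044]
9.375 0.09004350652069552 29.98816341161728 [ 0.54028877 -0.24012859  0.25916747] [ 0.02367393  0.22234779 -0.73268831]
767 normal in tool [-0.0029  1.      0.006 ] tool ext [[-0.0268 -0.0001 -0.0048]
 [-0.0004  0.0029  0.0486]
 [ 0.0298  0.0057  0.0823]]
((1.6952800750732422, 38.023860931396484), (92.36759185791016, 58.19475555419922), 89.8799057006836)
```

```bash
cat > goal.py <<'E'
from h import *
t=.317;az=np.radians(-97.0);hh=np.array([np.cos(az),np.sin(az),0])
n=hh*np.cos(t)-np.array([0,0,np.sin(t)]);lz=hh*np.sin(t)+np.array([0,0,np.cos(t)])
V=np.array([.5243,.2128,.2336])+.1284*n
RT=tool(-lz,n); cc=np.array([.0005,0,.039]); G=V-RT@cc
def look(tag):
    s=read_state();Rt=R.from_quat(np.roll(s["ee_rot"],-1)).as_matrix()
    print(s["t"],"tcp err",(np.array(s["tcp_pos"])-G).round(4),"rot err",np.degrees(R.from_matrix(Rt.T@RT).magnitude()).round(2),s["finger_gap"],s["finger_force"])
    ly=np.cross(lz,n)
    for nm in("scene","top"):
        im,d,c=snap(nm);P=cloud(d,c);save(im,f"{nm}_{tag}.png")
        hsv=cv2.cvtColor(im,cv2.COLOR_RGB2HSV)
        m=(hsv[...,0]>=50)&(hsv[...,0]<=80)&(hsv[...,1]>130)&(d>0)&(np.linalg.norm(P-V,axis=-1)<.075)
        Q=P[m]
        if len(Q)<20: print(nm,len(Q)); continue
        L=(Q-V)@np.c_[n,ly,lz]
        print(nm,len(Q),np.percentile(L*1000,[1,50,99],axis=0).round(1),"nrm",(np.linalg.svd(L-L.mean(0))[2][2]).round(3),cv2.minAreaRect((L[:,1:]*1000).astype(np.float32)))
E
python3 - <<'E'
from goal import *
pre=G+.09*hh+[0,0,.03]
print(V,G,pre,solve_ik(pre,q(RT)))
move_pose(pre,q(RT)); print(read_state()["t"],read_state()["finger_gap"])
line_to(G,q(RT),feed=.1); wait(.4); look("v")
E
```

```text
[0.50943164 0.09170694 0.19357548] [0.50745381 0.07970151 0.2306323 ] [ 0.49648556 -0.00962765  0.2606323 ] [-0.38606209  0.21035176  1.72363864  0.31706625  1.30616101  1.20813401]
10.7667 0.08834933768473295
12.2667 tcp err [ 0.     -0.0002  0.0001] rot err 0.02 0.08849581719745847 29.98859077692032
scene 253 [[ -5.3 -21.  -41.3]
 [  2.3  19.4   1.2]
 [  4.1  32.3  47. ]] nrm [0.999 0.025 0.031] ((7.018648147583008, 4.943504333496094), (91.10272979736328, 54.86811065673828), 85.3641128540039)
top 2
```

View pics/scene_v.png

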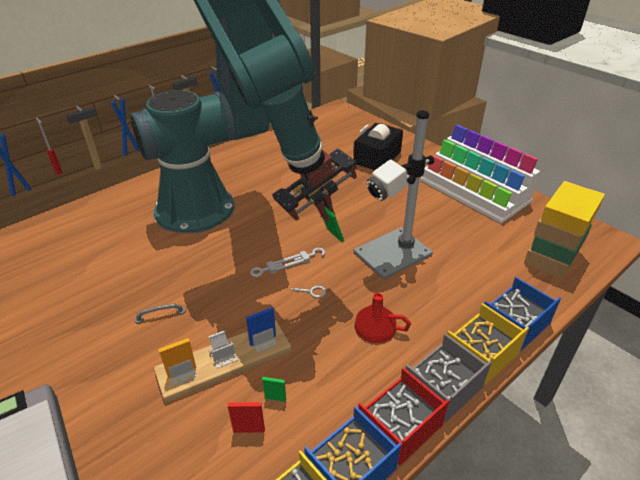

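The card is held facing the lens at (335,225), and amber and blue are still in their clips. One wrist picture to check how the card sits in the grip.

```bash
python3 - <<'E'
from goal import *
im,d,c=snap("wrist");P=cloud(d,c);save(im,"wend.png");hsv=cv2.cvtColor(im,cv2.COLOR_RGB2HSV)
L=(P-G)@RT
m=(hsv[...,0]>=50)&(hsv[...,0]<=80)&(hsv[...,1]>110)&(d>0)&(np.linalg.norm(P-V,axis=-1)<.08)
Q=L[m]*1000;print(len(Q),np.percentile(Q,[1,50,99],axis=0).round(1))
for a,b in((-10,0),(0,15),(20,40),(40,70),(70,90)):
    k=Q[(Q[:,2]>a)&(Q[:,2]<b)]
    if len(k)>5: print(a,b,len(k),np.percentile(k,[2,50,98],axis=0).round(1).tolist())
E
```

```text
2447 [[-17.6  -3.2 -19.8]
 [ 13.    1.1  -5.3]
 [ 30.8   5.   74.9]]
-10 0 1861 [[-17.2, -2.9, -6.7], [8.5, 1.1, -5.5], [30.6, 4.8, -2.8]]
0 15 172 [[9.5, -3.7, 0.3], [30.5, 0.7, 6.9], [30.9, 5.6, 14.5]]
20 40 130 [[30.2, -2.4, 20.4], [30.6, 1.0, 29.2], [30.9, 4.4, 39.3]]
40 70 128 [[30.2, -2.3, 41.4], [30.5, 0.7, 53.9], [30.8, 4.3, 68.7]]
70 90 41 [[30.3, -2.1, 70.9], [30.5, 0.8, 76.0], [30.7, 4.1, 82.0]]
```

View pics/wend.png

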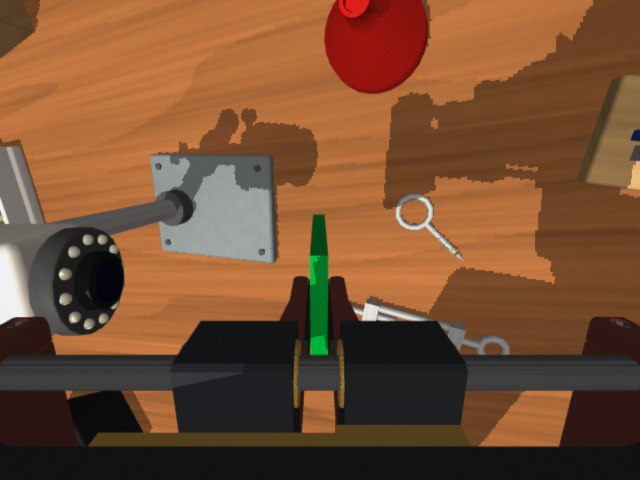

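The wrist view shows the card edge-on at (320,285), clear of the camera on the left. Its side edge is straight, its centre is 0.5 mm off the tool axis as assumed, and it has no slip or tilt. Handing in.

```bash
python3 -c "
from bench import *
wait(.3);s=read_state();print(s['t'],s['finger_gap'],max(abs(v) for v in s['joint_vel']));print(job_done())"
```

```text
12.7167 0.08747882479172492 0.001942320874884944
the job is handed in; nothing more can be done
None
```

The job is handed in at 12.7 s, with the green card out of its clip and held steady by its top edge, facing the lens square-on, centred 12 cm in front and upright, as far as my measurements show; no verdict was returned.

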